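# Load and lower the bed of a desktop vacuum former

### The job

Get the desktop vacuum former ready for a pull: squeeze the red button in its lever's grip and lift the lever all the way up until it latches and the button pops back out, then stand a spare white building block in every empty pocket of the raised bed, long side along the pocket, leaving the blocks that are already there in their pockets. When all six pockets are full, squeeze the button again and swing the lever all the way down until it latches with the blocks still in place. Tidy the leftover spare blocks into the green tray, and do not disturb the cup or the knife.

Things in the scene. Friction and masses are not known exactly. Their poses are not given: they have to be found in the camera images.
- lever (a joint): angle of the bed lever (rad): 0 = fully down (grip arm rising 0.17 rad above level, towards the front), 0.7 = fully up; stiff enough to stay where left, about 10 N at the grip to raise it and less to lower it. A latch locks it at both ends (with up to 0.03 rad of play); unlatched, it moves freely between them, and it raises the bed 43 mm per rad. The lever swings in the machine's x-z plane about lever_hinge
- release (a joint): travel of the red squeeze button in the lever's grip (m): 0 = popped out, 0.006 = pressed in. It must be pressed more than 4.5 mm (up to 8 N) for the lever to leave either end. It springs back to 0 by itself only when the lever is at an end and latched there; let go midway it stays partly in (about 0.004)
- lever_grip (a point): centre of the lever's black grip, 200 mm from the hinge: the grip is a bar 22 mm wide (y, level, along the hinge axis), 26 mm thick, reaching 28 mm beyond and 55 mm short of this point along the lever; the red button (40 mm long, 20 mm tall, centred here) stands 8 mm proud of its -y side, so pinching the grip across its width squeezes the button (30 mm over grip and button, 24 mm pressed). Turns with the lever; its axes are the machine's when the lever is down
- lever_hinge (a point): centre of the lever's hinge, 60 mm above the desk; axes are the machine's: the hinge axis is y, the grip lies towards -x of it and rises as the lever value grows (elevation above level = lever value + 0.17 rad)
- tray_floor (a point): centre of the inner floor of the shallow green plastic tray for leftovers, fixed on the desk; 220 (x) by 150 (y) mm outside, 210 by 140 mm inside, 22 mm high, floor and walls 5 mm thick
- cup: paper cup, 72 mm wide, 85 mm tall, origin at its underside; bystander
- cutter: yellow utility knife, retracted, about 165 mm long, 26 mm wide, lying flat, origin at its underside; bystander
- pocket1 (a point): centre of the floor of one of the bed's six pockets (76 by 56 mm, 10 mm deep, dark floor between blue ribs; 3 across y at 84 mm pitch, 2 along x at 100 mm); x, y along the machine's; rises and sinks with the bed (65 mm above the desk when down, 95 when up). The white housing round the bed is 228 by 276 mm and 75 mm high
- former1: the white building-shaped forming block on a thin dark steel foot: footprint 64 mm (its x) by 44 mm (its y), straight vertical sides up to 46 mm, then a pitched roof or a smaller box on top, highest point 68 mm; 140 g; origin at the centre of its underside, z up. If present, it already stands in pocket1
- pocket2 (a point): centre of the floor of one of the bed's six pockets (76 by 56 mm, 10 mm deep, dark floor between blue ribs; 3 across y at 84 mm pitch, 2 along x at 100 mm); x, y along the machine's; rises and sinks with the bed (65 mm above the desk when down, 95 when up). The white housing round the bed is 228 by 276 mm and 75 mm high
- former2: the white building-shaped forming block on a thin dark steel foot: footprint 64 mm (its x) by 44 mm (its y), straight vertical sides up to 46 mm, then a pitched roof or a smaller box on top, highest point 68 mm; 140 g; origin at the centre of its underside, z up. If present, it already stands in pocket2
- pocket3 (a point): centre of the floor of one of the bed's six pockets (76 by 56 mm, 10 mm deep, dark floor between blue ribs; 3 across y at 84 mm pitch, 2 along x at 100 mm); x, y along the machine's; rises and sinks with the bed (65 mm above the desk when down, 95 when up). The white housing round the bed is 228 by 276 mm and 75 mm high
- former3: the white building-shaped forming block on a thin dark steel foot: footprint 64 mm (its x) by 44 mm (its y), straight vertical sides up to 46 mm, then a pitched roof or a smaller box on top, highest point 68 mm; 140 g; origin at the centre of its underside, z up. If present, it already stands in pocket3
- pocket4 (a point): centre of the floor of one of the bed's six pockets (76 by 56 mm, 10 mm deep, dark floor between blue ribs; 3 across y at 84 mm pitch, 2 along x at 100 mm); x, y along the machine's; rises and sinks with the bed (65 mm above the desk when down, 95 when up). The white housing round the bed is 228 by 276 mm and 75 mm high
- former4: the white building-shaped forming block on a thin dark steel foot: footprint 64 mm (its x) by 44 mm (its y), straight vertical sides up to 46 mm, then a pitched roof or a smaller box on top, highest point 68 mm; 140 g; origin at the centre of its underside, z up. If present, it already stands in pocket4
- pocket5 (a point): centre of the floor of one of the bed's six pockets (76 by 56 mm, 10 mm deep, dark floor between blue ribs; 3 across y at 84 mm pitch, 2 along x at 100 mm); x, y along the machine's; rises and sinks with the bed (65 mm above the desk when down, 95 when up). The white housing round the bed is 228 by 276 mm and 75 mm high
- former5: the white building-shaped forming block on a thin dark steel foot: footprint 64 mm (its x) by 44 mm (its y), straight vertical sides up to 46 mm, then a pitched roof or a smaller box on top, highest point 68 mm; 140 g; origin at the centre of its underside, z up. If present, it already stands in pocket5
- pocket6 (a point): centre of the floor of one of the bed's six pockets (76 by 56 mm, 10 mm deep, dark floor between blue ribs; 3 across y at 84 mm pitch, 2 along x at 100 mm); x, y along the machine's; rises and sinks with the bed (65 mm above the desk when down, 95 when up). The white housing round the bed is 228 by 276 mm and 75 mm high
- former6: the white building-shaped forming block on a thin dark steel foot: footprint 64 mm (its x) by 44 mm (its y), straight vertical sides up to 46 mm, then a pitched roof or a smaller box on top, highest point 68 mm; 140 g; origin at the centre of its underside, z up. If present, it already stands in pocket6
- spare1: spare white building-shaped forming block on a thin dark steel foot: footprint 64 mm (its x) by 44 mm (its y), straight vertical sides up to 46 mm, then a pitched roof or a smaller box on top, highest point 68 mm; 140 g; origin at the centre of its underside, z up. If present, starts upright on the desk to the left of the machine
- spare2: spare white building-shaped forming block on a thin dark steel foot: footprint 64 mm (its x) by 44 mm (its y), straight vertical sides up to 46 mm, then a pitched roof or a smaller box on top, highest point 68 mm; 140 g; origin at the centre of its underside, z up. If present, starts upright on the desk to the left of the machine
- spare3: spare white building-shaped forming block on a thin dark steel foot: footprint 64 mm (its x) by 44 mm (its y), straight vertical sides up to 46 mm, then a pitched roof or a smaller box on top, highest point 68 mm; 140 g; origin at the centre of its underside, z up. If present, starts upright on the desk to the left of the machine
- spare4: spare white building-shaped forming block on a thin dark steel foot: footprint 64 mm (its x) by 44 mm (its y), straight vertical sides up to 46 mm, then a pitched roof or a smaller box on top, highest point 68 mm; 140 g; origin at the centre of its underside, z up. If present, starts upright on the desk to the left of the machine
- spare5: spare white building-shaped forming block on a thin dark steel foot: footprint 64 mm (its x) by 44 mm (its y), straight vertical sides up to 46 mm, then a pitched roof or a smaller box on top, highest point 68 mm; 140 g; origin at the centre of its underside, z up. If present, starts upright on the desk to the left of the machine
Things that resemble listed ones, but are neither listed nor needed, are in the scene too. Leave any orange or pink look-alike of the spare5 alone.

How it is judged:
On the way, in this order (a step that is already met when the one before it is completed fails the run):
1. the lever is fully up and latched, its button out (value of joint lever above 0.64 rad and value of joint release below 0.0025 m), for 0.2 s.
2. every pocket holds an upright block while the bed is up (value of joint lever above 0.6 rad and distance between any of former1, spare1, spare2, spare3, spare4, spare5 and pocket1 below 0.0105 m and distance between any of former2, spare1, spare2, spare3, spare4, spare5 and pocket2 below 0.0105 m and distance between any of former3, spare1, spare2, spare3, spare4, spare5 and pocket3 below 0.0105 m and distance between any of former4, spare1, spare2, spare3, spare4, spare5 and pocket4 below 0.0105 m and distance between any of former5, spare1, spare2, spare3, spare4, spare5 and pocket5 below 0.0105 m and distance between any of former6, spare1, spare2, spare3, spare4, spare5 and pocket6 below 0.0105 m), for 0.2 s.
3. the lever is fully down and latched, its button out, every pocket still full (value of joint lever below 0.06 rad and value of joint release below 0.0025 m and distance between any of former1, spare1, spare2, spare3, spare4, spare5 and pocket1 below 0.0105 m and distance between any of former2, spare1, spare2, spare3, spare4, spare5 and pocket2 below 0.0105 m and distance between any of former3, spare1, spare2, spare3, spare4, spare5 and pocket3 below 0.0105 m and distance between any of former4, spare1, spare2, spare3, spare4, spare5 and pocket4 below 0.0105 m and distance between any of former5, spare1, spare2, spare3, spare4, spare5 and pocket5 below 0.0105 m and distance between any of former6, spare1, spare2, spare3, spare4, spare5 and pocket6 below 0.0105 m), for 0.2 s.
At the end, for the whole second after the job is handed in: lever under 0.06 rad, button out (under 2.5 mm); each pocket holds an upright block on its floor (underside centre within 10.5 mm of the pocket centre), blocks there at the start in their own pockets; all other spares inside the green tray; all at rest (all of step 3 and distance between former1 and pocket1 below 0.0105 m and distance between former2 and pocket2 below 0.0105 m and distance between former3 and pocket3 below 0.0105 m and distance between former4 and pocket4 below 0.0105 m and distance between former5 and pocket5 below 0.0105 m and distance between former6 and pocket6 below 0.0105 m and ((x of spare1 in the frame of tray_floor between -0.105 and 0.105 m and y of spare1 in the frame of tray_floor between -0.07 and 0.07 m and z of spare1 in the frame of tray_floor below 0.06 m) or distance between spare1 and pocket1 below 0.0105 m or distance between spare1 and pocket2 below 0.0105 m or distance between spare1 and pocket3 below 0.0105 m or distance between spare1 and pocket4 below 0.0105 m or distance between spare1 and pocket5 below 0.0105 m or distance between spare1 and pocket6 below 0.0105 m) and ((x of spare2 in the frame of tray_floor between -0.105 and 0.105 m and y of spare2 in the frame of tray_floor between -0.07 and 0.07 m and z of spare2 in the frame of tray_floor below 0.06 m) or distance between spare2 and pocket1 below 0.0105 m or distance between spare2 and pocket2 below 0.0105 m or distance between spare2 and pocket3 below 0.0105 m or distance between spare2 and pocket4 below 0.0105 m or distance between spare2 and pocket5 below 0.0105 m or distance between spare2 and pocket6 below 0.0105 m) and ((x of spare3 in the frame of tray_floor between -0.105 and 0.105 m and y of spare3 in the frame of tray_floor between -0.07 and 0.07 m and z of spare3 in the frame of tray_floor below 0.06 m) or distance between spare3 and pocket1 below 0.0105 m or distance between spare3 and pocket2 below 0.0105 m or distance between spare3 and pocket3 below 0.0105 m or distance between spare3 and pocket4 below 0.0105 m or distance between spare3 and pocket5 below 0.0105 m or distance between spare3 and pocket6 below 0.0105 m) and ((x of spare4 in the frame of tray_floor between -0.105 and 0.105 m and y of spare4 in the frame of tray_floor between -0.07 and 0.07 m and z of spare4 in the frame of tray_floor below 0.06 m) or distance between spare4 and pocket1 below 0.0105 m or distance between spare4 and pocket2 below 0.0105 m or distance between spare4 and pocket3 below 0.0105 m or distance between spare4 and pocket4 below 0.0105 m or distance between spare4 and pocket5 below 0.0105 m or distance between spare4 and pocket6 below 0.0105 m) and ((x of spare5 in the frame of tray_floor between -0.105 and 0.105 m and y of spare5 in the frame of tray_floor between -0.07 and 0.07 m and z of spare5 in the frame of tray_floor below 0.06 m) or distance between spare5 and pocket1 below 0.0105 m or distance between spare5 and pocket2 below 0.0105 m or distance between spare5 and pocket3 below 0.0105 m or distance between spare5 and pocket4 below 0.0105 m or distance between spare5 and pocket5 below 0.0105 m or distance between spare5 and pocket6 below 0.0105 m) and linear speed of each of former1, former2, former3, former4, former5, former6, spare1, spare2, spare3, spare4, spare5 below 0.02 m/s); the robot touches nothing.
It fails at once if the cup was pushed away (over 30 mm) (distance of cup from where it was at the start of the episode above 0.03 m).
It fails at once if the cutter was pushed away (over 30 mm) (distance of cutter from where it was at the start of the episode above 0.03 m).
Of former1, former2, former3, former4, former5, former6 only 2 to 3 are there at a start; the rules pass over those that are not, and their reading is None.
Of spare1, spare2, spare3, spare4, spare5 only 4 to 5 are there at a start; the rules pass over those that are not, and their reading is None.
At some moment in a run one of spare1, spare2, spare3, spare4, spare5 may be knocked a few centimetres aside while the robot is not near it.
Once in a run the grip may slacken for a moment while it holds something.
It also fails if it takes over 210 s, if anything falls off the work surface, if the arm or the gripper's body presses on something with over 40 N, if the wrist force passes 120 N, or if a joint passes its speed limit or range.

### The arm

A 6-joint arm with a two-finger parallel gripper is mounted at the origin on the work surface. World frame = base frame: x ahead of the robot, y to its left, z up, the work surface at z = 0. Lengths are in m, angles in rad, forces in N, time in s.
With the tool pointing down it reaches from about 0.325 to 0.775 m from the base axis. Payload 5.5 kg.
Tool frame: the origin (TCP) lies between the finger pads; the fingertips stand 8 mm ahead of it and the grasp point (between the pads) lies 11 mm behind it (tcp_to_tips is the distance from the TCP to the fingertips, in m); z points along the fingers, y is the line along which they close (so a half turn about z gives the same grasp; the last joint's range is limited). The gripper opens to 88 mm and grips with 3 to 60 N. Pads are 20 mm wide; open, the fingers measure 115 mm over their backs; the gripper's body (75 mm by 178 mm) begins 61 mm behind the grasp point.
Start: joints at [1.048, 0.091, 1.231, -0, 1.82, -0.057], TCP at [0.269, 0.536, 0.231] pointing down, gripper open.
Joint ranges: [-2.87, 2.87], [-0.86, 2.18], [0.17, 2.46], [-1.51, 4.65], [0.06, 2.69], [-2.65, 2.65]. Speed limits (rad/s): [2.57, 2.57, 3.01, 3.14, 3.14, 3.14].

### API

Orientations are given as a unit quaternion [w, x, y, z].
In Python, from bench import * gives the robot as it stands. Calls block until the motion is done:
- move_to(position, orientation): joint-space move of the TCP to a pose.
- move_l(position, speed=0.15, orientation=None): straight line of the TCP; orientation=None keeps the orientation; speed is the mean speed in m/s.
- movej(angles): joint-space move.
- gripper_open() and close(): open the fingers fully, or close them until they stop; the grip force is fixed at half the most.
- hold(seconds).
- inverse_kinematics(position, orientation): joint angles nearest the present ones, or None.
- state(): the state.
- get_image(name): name is "scene" or "top" or "wrist"; returns a dict with "frame" (384x512x3 uint8, blue, green, red), "depth" (384x512 float32, m along the optical axis (not along the pixel's ray), 0 where there is no reading), "camera_matrix" (3x3 intrinsics, pixels), "view" (4x4, takes a point from world to camera coordinates). Camera axes: x right, y up, looking along -z (the intrinsics and any distortion apply to the point x, -y, -z); pixel columns grow to the right and rows downward; lengths in m; the calibration is good to about 2 mm. The wrist camera is an equidistant fisheye: a pixel r from the principal point sees the ray r / f radians off the axis. A picture is of the moment at which its call begins.
A pose or a line that the arm cannot do raises IKError and nothing moves.
- job_done(): hands the job in, once; it reports no verdict.
The state is a dict: "time": time; "joint_pos": joint angles; "dq": joint speeds; "joint_torque": joint torques, N m; "ee_pos": TCP position; "ee_rot": TCP orientation; "ft_force": force on the tool from outside, world axes, zero at the start; "moment": the same for the moment, N m; "finger_gap": finger opening in m.
Only numpy, scipy, OpenCV 4.12 (cv2) and the standard library are available. Lean on these libraries where they do the work, as an engineer would, in place of code of your own. Each camera call takes 0.05 s, during which the arm holds its last target. There are 200 camera calls.

## Working session

There is one attempt and no reset: what is moved stays moved. The work goes in short steps, each a Python script; the robot and the scene stay as the last script left them, time stands still between calls to the robot, and variables do not carry over. Pictures are saved under pics/ and viewed, on a budget of 14 in all, crops included, one or two more only if the job needs it, and the job is handed in when it is done.

```bash
ls; mkdir -p pics
python3 - <<'E'
from bench import *
import cv2,numpy as np
s=state();print(s)
for n in("scene","top"):
    im=get_image(n);cv2.imwrite(f"pics/{n}0.png",im["frame"]);np.savez(f"{n}0.npz",**im);print(n,im["camera_matrix"],im["view"])
E
```

```text
pics
{'time': 0.0, 'joint_pos': array([ 1.04829291e+00,  9.18436423e-02,  1.23183936e+00, -2.41958625e-05,
        1.81978605e+00, -5.66617772e-02]), 'dq': array([ 1.24869117e-03, -5.02629763e-04, -3.40783734e-05,  3.66300743e-03,
       -2.58773175e-04,  6.90181381e-04]), 'joint_torque': array([-3.47937419e-05, -4.46462202e+01, -4.06435812e+01,  6.98430883e-02,
        2.94582825e-02, -1.44171859e-04]), 'ee_pos': array([0.26935973, 0.53584042, 0.22954224]), 'ee_rot': array([-2.56665032e-04,  2.30823240e-01,  9.72995247e-01, -9.02482730e-04]), 'ft_force': array([-0.21214521,  0.83982969,  0.06124659]), 'moment': array([0.06852524, 0.04370191, 0.03046438]), 'finger_gap': 0.08766983462347334}
scene [[488.45340371   0.         265.87608361]
 [  0.         488.45340371 198.70099546]
 [  0.           0.           1.        ]] [[ 0.84865663  0.52882862  0.0110554  -0.4480962 ]
 [-0.44486027  0.70228657  0.55578135  0.1651656 ]
 [ 0.28614903 -0.47658563  0.831255   -1.78921323]
 [ 0.          0.          0.          1.        ]]
top [[430.24814701   0.         255.56707074]
 [  0.         430.24814701 183.87542233]
 [  0.           0.           1.        ]] [[-1.69835159e-02 -9.99846046e-01 -4.40960953e-03  3.05320817e-02]
 [ 9.79845179e-01 -1.75213753e-02  1.98988507e-01 -5.10668845e-01]
 [-1.99035134e-01 -9.41210177e-04  9.79991903e-01 -1.31933661e+00]
 [ 0.00000000e+00  0.00000000e+00  0.00000000e+00  1.00000000e+00]]
```

View pics/scene0.png

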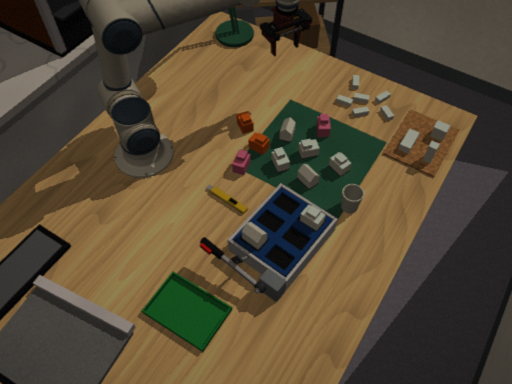

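View pics/top0.png

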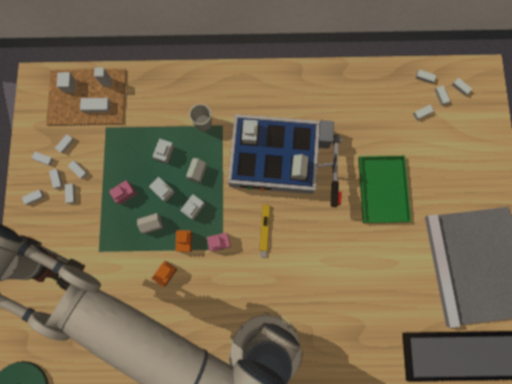

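Scene: machine with raised-lever bar on the right; red button at top px (338,198), hinge ~(327,130). Pockets hold blocks at top px (249,131) and (299,166).
Candidates for spares (top px): white on the mat (163,150), (196,170), (161,189), (192,207), (150,224) match. Look-alikes: pink (122,192) and (218,242), orange (184,241) and (164,274), small offcuts (left and top right), and plain blocks on cork (64,82), (100,75), (94,105). I choose the five on the mat and check with a crop plus measured heights.

```bash
cat > h.py <<'E'
import numpy as np,cv2
def cloud(im):
    K,V,d=im["camera_matrix"],im["view"],im["depth"]
    v,u=np.mgrid[:d.shape[0],:d.shape[1]]
    p=np.stack([(u-K[0,2])/K[0,0]*d,-(v-K[1,2])/K[1,1]*d,-d],-1)
    w=(p-V[:3,3])@V[:3,:3]
    w[d==0]=np.nan
    return w
def pix(im,w):
    c=im["view"][:3,:3]@np.asarray(w)+im["view"][:3,3];K=im["camera_matrix"]
    return K[0,0]*c[0]/-c[2]+K[0,2],-K[1,1]*c[1]/-c[2]+K[1,2]
def blobs(m,amin):
    n,l,s,c=cv2.connectedComponentsWithStats(m.astype(np.uint8))
    return [l==i for i in range(1,n) if s[i,4]>=amin]
def rect(xy):
    (cx,cy),(w,h),a=cv2.minAreaRect((xy*1000).astype(np.float32))
    if w<h:w,h,a=h,w,a+90
    a=(a+90)%180-90
    return cx/1000,cy/1000,w,h,a     # a: long side direction, deg from world x
def hsv(im): return cv2.cvtColor(im["frame"],cv2.COLOR_BGR2HSV)
E
python3 - <<'E'
from h import *
for n in("top","scene"):
    im=dict(np.load(n+"0.npz"));w=cloud(im);H=hsv(im);z=w[...,2]
    print(n,"desk z",np.nanmedian(z))
    wh=(H[...,1]<70)&(H[...,2]>110)
    for b in blobs(wh&(z>.03)&(z<.15)&(w[...,0]>.2)&(w[...,0]<.9)&(abs(w[...,1])<.6),25):
        v,u=np.nonzero(b);print("white",u.mean().round(),v.mean().round(),b.sum(),np.round(rect(w[b][:,:2]),3),"z",np.round(np.percentile(z[b],[5,50,98]),3))
    for nm,m in dict(red=((H[...,0]<8)|(H[...,0]>172))&(H[...,1]>170)&(z>.05),blue=(abs(H[...,0]-112)<12)&(H[...,1]>130)&(z>.04),green=(abs(H[...,0]-62)<8)&(H[...,1]>180)).items():
        for b in blobs(m,12):
            v,u=np.nonzero(b);print(nm,u.mean().round(),v.mean().round(),b.sum(),np.round(rect(w[b][:,:2]),3),"z",np.round(np.percentile(z[b],[5,50,98]),3))
im=cv2.imread("pics/top0.png")[100:260,90:360];cv2.imwrite("pics/c1.png",cv2.resize(im,None,fx=2.9,fy=2.9,interpolation=cv2.INTER_CUBIC))
E
```

```text
top desk z 0.0015925336667969735
white 98.0 72.0 77 [ 0.886  0.53  31.347 28.004 84.996] z [0.083 0.089 0.094]
white 94.0 103.0 306 [  0.8     0.556  85.419  42.462 -89.567] z [0.033 0.038 0.044]
white 200.0 115.0 84 [ 0.737  0.198 68.16  67.239  2.143] z [0.074 0.084 0.089]
white 271.0 152.0 857 [ 6.12000e-01 -3.90000e-02  2.76810e+02  2.29428e+02  8.39660e+01] z [0.07  0.075 0.081]
white 249.0 129.0 278 [ 6.8000e-01  3.8000e-02  8.0194e+01  4.4153e+01 -7.0680e+00] z [0.107 0.114 0.134]
white 161.0 149.0 258 [  0.634   0.325  64.909  45.096 -17.458] z [0.042 0.05  0.068]
white 336.0 149.0 37 [ 0.612 -0.234 42.54  10.332 -4.689] z [0.073 0.077 0.084]
white 299.0 165.0 277 [ 0.554 -0.113 64.559 40.563 -7.722] z [0.111 0.123 0.135]
white 195.0 168.0 240 [  0.566   0.216  64.913  42.539 -20.339] z [0.048 0.058 0.07 ]
white 160.0 188.0 257 [ 0.505  0.326 64.004 42.562 44.898] z [0.043 0.05  0.069]
white 192.0 206.0 282 [  0.446   0.225  64.069  44.991 -37.121] z [0.042 0.049 0.069]
white 148.0 222.0 289 [  0.395   0.36   64.182  44.763 -74.372] z [0.046 0.057 0.069]
white 439.0 248.0 705
[... 804 characters left out ...]
  60.121  25.942 -19.785] z [0.045 0.059 0.071]
white 288.0 226.0 816 [ 6.14000e-01 -3.80000e-02  2.75492e+02  2.30210e+02  8.35450e+01] z [0.07  0.076 0.132]
white 246.0 275.0 45 [ 0.601 -0.232 70.821  8.114 -5.95 ] z [0.071 0.077 0.085]
white 101.0 312.0 691 [  0.303  -0.543 208.654  29.655   5.603] z [0.039 0.044 0.049]
red 282.0 18.0 152 [ 0.272  0.509 69.397 46.824 24.699] z [0.346 0.37  0.395]
red 297.0 36.0 16 [ 0.294  0.577 21.188 10.408 -7.527] z [0.245 0.268 0.289]
red 273.0 47.0 33 [  0.258   0.473  50.487   8.642 -64.164] z [0.232 0.259 0.309]
red 206.0 248.0 72 [ 0.459 -0.232 42.665 14.815 -7.698] z [0.092 0.102 0.11 ]
green 187.0 311.0 3549 [nan nan  0.  0.  0.] z [nan nan nan]
```

View pics/c1.png

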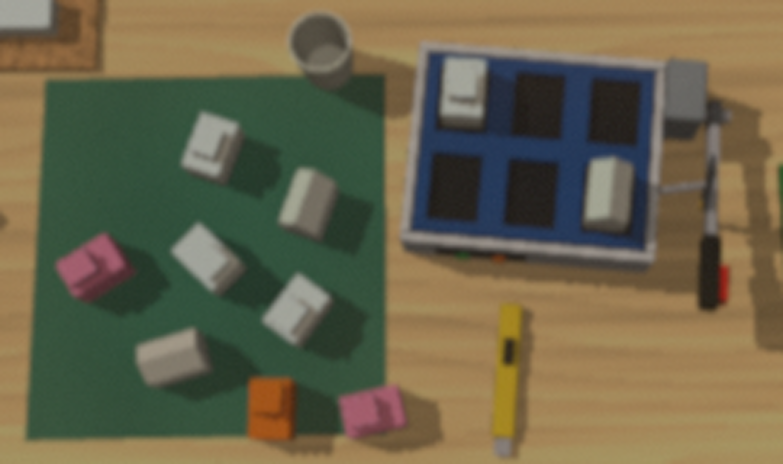

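The crop shows five white roofed/boxed blocks on the mat (64x44 mm, top 69 mm, matching the description). Pink and orange look-alikes sit at the mat's edge. Housing measures 276x229 mm at z 0.075, yaw about -6°. Next I refine the grip and do the lever.

```bash
cat >> h.py <<'E'
from bench import *
from scipy.spatial.transform import Rotation as R
TH=np.deg2rad(-6.1); C=np.array([.612,-.0385])
EX=np.array([np.cos(TH),np.sin(TH)]); EY=np.array([-EX[1],EX[0]])
def quat(psi):
    return np.array([0,np.cos(psi/2),np.sin(psi/2),0])
def down(x,y,psi):
    """tool-down quaternion with tool y at psi+pi/2 (mod pi), picked for the smaller last joint"""
    j1=np.arctan2(y,x); c=[psi+k*np.pi for k in(-2,-1,0,1,2)]
    return quat(min(c,key=lambda p:abs(j1+np.pi/2-p)))
def at(x,y,zg,psi=None,v=None):
    """grasp point to (x,y,zg)"""
    p=[x,y,zg-.011]
    if v: move_l(p,speed=v)
    else: move_to(p,down(x,y,psi))
def st():
    s=state();return "t%.1f"%s["time"],"pos",np.round(s["ee_pos"],4),"gap%.4f"%s["finger_gap"],"F",np.round(s["ft_force"],1)
E
python3 - <<'E'
from h import *
for n in("top","scene"):
    im=dict(np.load(n+"0.npz"));w=cloud(im);H=hsv(im);z=w[...,2]
    m=(H[...,2]<60)&(z>.085)&(z<.125)&(abs(w[...,0]-.46)<.06)&(abs(w[...,1]+.22)<.03)
    print(n,m.sum(),np.round(rect(w[m][:,:2]),3),np.round(np.percentile(z[m],[5,50,98]),3))
E
python3 - <<'E'
from h import *
g=np.array([.456,-.217])
try:
    at(*g,.25,TH); print(st(), state()["joint_pos"].round(2))
    im=get_image("wrist");cv2.imwrite("pics/w1.png",im["frame"])
except Exception as e: print(repr(e))
E
```

```text
top 144 [ 0.469 -0.217 76.853 18.578 -4.382] [0.097 0.105 0.113]
scene 171 [ 0.477 -0.226 84.962 28.584 -4.017] [0.091 0.102 0.112]
('t2.8', 'pos', array([ 0.4563, -0.2164,  0.239 ]), 'gap0.0879', 'F', array([ 0.1,  0.1, -0.8])) [-0.51 -0.16  1.46  0.    1.84  1.17]
```

View pics/w1.png

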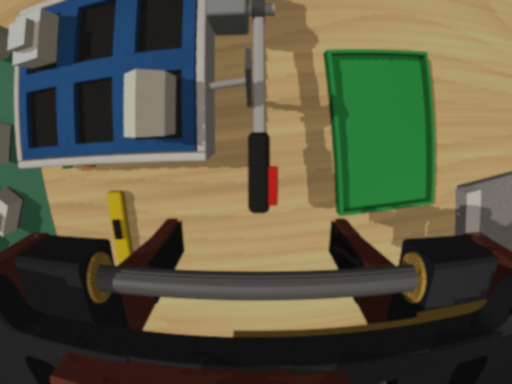

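Wrist view: black grip at px (258,172), red button at (272,186), centred between the fingers (columns 182 and 331). The grip point from the 85 mm bar is (0.456,-0.217), in agreement with the button. I'll squeeze and lift.

```bash
cat >> h.py <<'E'
G0=np.array([.456,-.217])-3e-3*EY   # pinch centre over grip + button
HN=G0+.2*np.cos(.17)*EX
def arc(f):
    a=f+.17; p=HN-.2*np.cos(a)*EX; return p[0],p[1],.06+.2*np.sin(a)
E
python3 - <<'E'
from h import *
at(*arc(0),v=.12); print(st())
close(); print("closed",st())
for f in np.arange(.1,.71,.1):
    at(*arc(f),v=.1); s=st(); print(round(f,2),*s)
    if not .02<state()["finger_gap"]<.028: print("GRIP?");break
at(*arc(.71),v=.05);hold(.2);print(st())
E
```

```text
('t4.3', 'pos', array([ 0.4562, -0.2202,  0.0838]), 'gap0.0880', 'F', array([0.8, 0.4, 0.3]))
closed ('t5.3', 'pos', array([ 0.4557, -0.2194,  0.0828]), 'gap0.0227', 'F', array([0. , 3.2, 0.6]))
0.1 t5.7 pos [ 0.4598 -0.2198  0.1023] gap0.0231 F [-1.   4.6 -2.5]
0.2 t6.0 pos [ 0.4663 -0.2205  0.1218] gap0.0229 F [-1.3  6.7 -4.6]
0.3 t6.4 pos [ 0.4747 -0.2214  0.1404] gap0.0233 F [-0.9  6.3 -4.6]
0.4 t6.8 pos [ 0.4848 -0.2224  0.1578] gap0.0227 F [ 0.4  5.9 -5.7]
0.5 t7.1 pos [ 0.4964 -0.2237  0.174 ] gap0.0226 F [ 0.1  6.8 -5.5]
0.6 t7.5 pos [ 0.5094 -0.225   0.1888] gap0.0228 F [ 0.4  6.3 -5.8]
0.7 t7.8 pos [ 0.5238 -0.2265  0.2022] gap0.0231 F [-1.   6.6 -7.2]
('t8.2', 'pos', array([ 0.5244, -0.2266,  0.2028]), 'gap0.0228', 'F', array([-4. ,  6.6, -8.3]))
```

Run:
```python
from h import *
at(*arc(.73),v=.05);hold(.2);print(st())
gripper_open();hold(.3);print(st())
x,y,z=arc(.7); at(x,y,z+.1,v=.2)
at(.4,.1,.35,TH+np.pi/2)
for n in("top","scene"):
    im=get_image(n);cv2.imwrite(f"pics/{n}1.png",im["frame"]);np.savez(f"{n}1.npz",**im)
    w=cloud(im);H=hsv(im);zz=w[...,2]
    m=((H[...,0]<8)|(H[...,0]>172))&(H[...,1]>150)&(abs(w[...,0]-.52)<.06)&(abs(w[...,1]+.235)<.04)&(zz>.12)&(zz<.26)
    if m.sum()>5:
        p=w[m];d=p[:,:2]-HN; a=np.arctan2(np.median(p[:,2])-.06,-np.median(d@EX));print(n,m.sum(),"red",np.round(np.median(p,0),3),"lever~",a-.17,"proud y",np.percentile((p[:,:2]-G0)@EY,[2,50,98])*1000)
    b=(abs(H[...,0]-112)<12)&(H[...,1]>130)&(zz>.04);print("blue z",np.nanmedian(zz[b]),np.round(rect(w[b][:,:2]),3))
print(st())
```

```text
('t8.7', 'pos', array([ 0.5273, -0.2269,  0.2051]), 'gap0.0232', 'F', array([-4.1,  6.5, -8.3]))
('t10.1', 'pos', array([ 0.5281, -0.2277,  0.2057]), 'gap0.0876', 'F', array([-0.3, -0.2,  0.9]))
top 30 red [ 0.512 -0.236  0.225] lever~ 0.7019078475271491 proud y [-14.62910517 -10.10765418  -4.4224837 ]
blue z nan [0. 0. 0. 0. 0.]
scene 90 red [ 0.523 -0.24   0.215] lever~ 0.7098347934572773 proud y [-18.43343388 -12.9755062   -4.58230214]
blue z 0.09575750321928593 [-8.100000e-02  7.700000e-02  1.601984e+03  2.418400e+02 -1.058100e+01]
('t12.2', 'pos', array([0.4004, 0.0994, 0.3384]), 'gap0.0879', 'F', array([0.3, 0.6, 0.1]))
  return np.nanmean(a, axis, out=out, keepdims=keepdims)
```

View pics/top1.png

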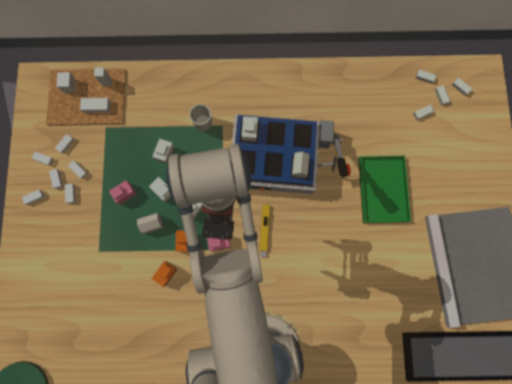

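Lever at about 0.70 by both cameras (grip px (342,165)), button proud, bed at 0.096. Now I check pocket centres by their dark floors, then pick the first spare.

```bash
cat >> h.py <<'E'
def spares(im):
    """white blocks on the desk in the spare area: list of (x,y,long-side angle rad,w,h)"""
    w=cloud(im);H=hsv(im);z=w[...,2];o=[]
    m=(H[...,1]<70)&(H[...,2]>100)&(z>.03)&(z<.085)&(w[...,0]>.28)&(w[...,0]<.72)&(w[...,1]>.13)&(w[...,1]<.5)
    for b in blobs(m,60):
        x,y,l,s,a=rect(w[b][:,:2])
        if abs(l-64)<12 and abs(s-44)<10: o.append((x,y,np.deg2rad(a),l,s))
    return o
POCK={(i,j):C+EX*.1*(i-.5)+EY*.084*j for i in(0,1) for j in(-1,0,1)}   # i: 0 front 1 rear, j: +1 left
E
python3 - <<'E'
from h import *
for n,zl in(("top0",(.055,.07)),("scene0",(.055,.07)),("scene1",(.085,.102))):
    im=dict(np.load(n+".npz"));w=cloud(im);H=hsv(im);z=w[...,2]
    m=(H[...,2]<60)&(z>zl[0])&(z<zl[1])&(abs(w[...,0]-C[0])<.13)&(abs(w[...,1]-C[1])<.15)
    for b in blobs(m,40):
        r=rect(w[b][:,:2]);k=min(POCK,key=lambda k:np.hypot(*(POCK[k]-r[:2])))
        print(n,k,np.round(r,3),"minus model mm",np.round((np.array(r[:2])-POCK[k])*1000,1))
print(spares(dict(np.load("top1.npz"))))
E
```

```text
top0 (1, 0) [ 6.6500e-01 -4.4000e-02  7.3496e+01  5.5663e+01 -5.7680e+00] minus model mm [ 3.1 -0.2]
top0 (1, -1) [ 0.656 -0.128 74.147 54.43  -5.741] minus model mm [ 2.9 -1.1]
top0 (0, 1) [ 5.7400e-01  5.0000e-02  7.4277e+01  5.5304e+01 -5.8410e+00] minus model mm [ 2.5 -0. ]
top0 (0, 0) [ 5.6500e-01 -3.4000e-02  7.5371e+01  5.5450e+01 -6.8380e+00] minus model mm [ 2.5 -0.8]
scene0 (0, 1) [ 5.6900e-01  5.4000e-02  7.4972e+01  5.7264e+01 -5.8870e+00] minus model mm [-2.4  3.3]
scene0 (0, 0) [ 5.6100e-01 -3.1000e-02  7.6059e+01  5.7543e+01 -4.3680e+00] minus model mm [-1.6  2.3]
scene0 (1, 0) [ 6.6100e-01 -4.1000e-02  7.7309e+01  5.6302e+01 -5.9290e+00] minus model mm [-0.2  3.2]
scene0 (0, -1) [ 0.56  -0.13  89.82  46.882 25.201] minus model mm [  7.  -13.5]
scene0 (1, -1) [ 0.654 -0.125 79.406 55.947 -5.754] minus model mm [1.2 2.3]
scene1 (0, 1) [ 5.7200e-01  5.2000e-02  7.9171e+01  5.9812e+01 -5.1590e+00] minus model mm [0.5 1.4]
scene1 (0, 0) [ 5.6200e-01 -3.2000e-02  8.1193e+01  5.8578e+01 -6.0540e+00] minus model mm [0.2 1.5]
scene1 (1, 0) [ 6.65000e-01 -1.90000e-02  1.05522e+02  7.85470e+01  8.42430e+01] minus model mm [ 3.2 24.9]
scene1 (1, 0) [ 6.14000e-01 -4.10000e-02  2.52694e+02  2.02938e+02  8.42070e+01] minus model mm [-47.4   2.9]
scene1 (1, -1) [ 0.655 -0.126 82.728 57.843 -8.933] minus model mm [2.  1.3]
[(0.633216064453125, 0.32469268798828127, np.float64(-0.34670083019282105), 64.69985961914062, 46.50554275512695), (0.5046364135742187, 0.32590713500976565, np.float64(0.7850261863721915), 64.90263366699219, 42.6501579284668), (0.3950633544921875, 0.36035101318359375, np.float64(-1.2889606798240496), 65.50450134277344, 45.4913215637207)]
```

```bash
sed -i 's/^C=/C=/; s/C=np.array(\[.612,-.0385\])/C=np.array([.6132,-.0377])/; s/deg2rad(-6.1)/deg2rad(-6.0)/' h.py
cat >> h.py <<'E'
ZG=.034
class Slip(Exception): pass
def held(lo=.058,hi=.068):
    g=state()["finger_gap"]
    if not lo<g<hi: raise Slip(f"gap {g:.4f} {st()}")
def pick(x,y,a,hover=.15):
    at(x,y,hover,a+np.pi/2); at(x,y,ZG+.001,v=.15); close(); print("grasp",*st()); held()
    at(x,y,.26,v=.25); hold(.1); held()
def place(k):
    p=POCK[k]; at(*p,.26,TH+np.pi/2); hold(.2); held(); print("over",k,*st())
def lower(k):
    p=POCK[k]; at(*p,.095+ZG+.015,v=.15); held(); at(*p,.095+ZG+.002,v=.05); hold(.1); print("down",*st())
    gripper_open(); hold(.1); at(*p,.28,v=.25); print("placed",k,*st())
def check_pocket(im):
    """white blocks on the raised bed: offset from nearest pocket, mm"""
    w=cloud(im);H=hsv(im);z=w[...,2]
    m=(H[...,1]<70)&(H[...,2]>100)&(z>.128)&(z<.18)&(abs(w[...,0]-C[0])<.15)&(abs(w[...,1]-C[1])<.17)
    for b in blobs(m,60):
        r=rect(w[b][:,:2]);k=min(POCK,key=lambda k:np.hypot(*(POCK[k]-r[:2])));print("bed",k,np.round((np.array(r[:2])-POCK[k])*1000,1),"size/ang",np.round(r[2:],1))
E
python3 - <<'E'
from h import *
pick(.634,.325,np.deg2rad(-17.5)); place((1,-1))
im=get_image("wrist");cv2.imwrite("pics/w2.png",im["frame"])
E
```

```text
grasp t15.0 pos [0.6343 0.3252 0.0247] gap0.0643 F [-1.  -0.2  2.7]
over (1, -1) t18.0 pos [ 0.6544 -0.1254  0.2489] gap0.0638 F [-0.1 -0.5 -1.4]
```

View pics/w2.png

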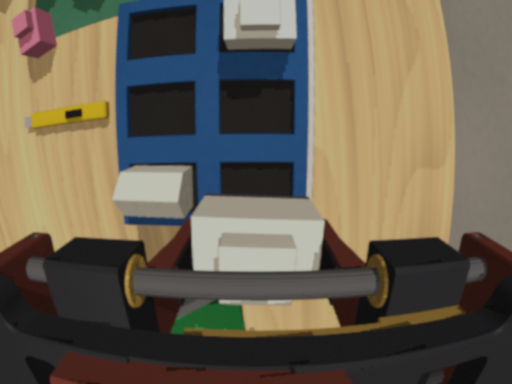

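The block hangs level at px (257,245), square above the rear right pocket (257,180). I'll lower it and recheck the bed and spares.

Run:
```python
from h import *
lower((1,-1))
im=get_image("top");cv2.imwrite("pics/top2.png",im["frame"]);check_pocket(im);check_pocket(get_image("scene"))
for s in spares(im):print(np.round(s,3))
```

```text
down t19.5 pos [ 0.6542 -0.1264  0.1201] gap0.0640 F [ 0.3  0.4 -1.1]
placed (1, -1) t20.9 pos [ 0.654  -0.1265  0.2675] gap0.0878 F [ 0.2  0.6 -1.2]
bed (1, 1) [ 1.8 -2.4] size/ang [66. 44. -5.]
bed (1, 1) [ 3.3 -1.6] size/ang [64.3 46.8 -4.6]
bed (0, -1) [0.4 1.8] size/ang [65.2 44.4 -7.5]
bed (1, -1) [ 1.3 -0.5] size/ang [63.6 43.5 -9. ]
[ 0.565  0.215 -0.344 65.919 44.306]
[ 0.504  0.326  0.779 65.197 42.543]
[ 0.446  0.225 -0.633 63.889 45.437]
[ 0.395  0.361 -1.293 65.369 45.007]
```

Run:
```python
from h import *
for k in((1,0),(0,0),(0,1)):
    sp=spares(get_image("top")); assert len(sp)>=2,sp
    s=max(sp,key=lambda s:s[0]); print("take",np.round(s,3),"of",len(sp))
    pick(*s[:3]); place(k); lower(k)
    at(.63,-.05,.3,TH+np.pi/2) if k[1]==1 else None
    im=get_image("top"); check_pocket(get_image("scene"))
for s in spares(im):print(np.round(s,3))
check_pocket(im);cv2.imwrite("pics/top3.png",im["frame"])
```

```text
take [ 0.565  0.215 -0.304 64.755 44.908] of 4
grasp t23.9 pos [0.5657 0.2155 0.0247] gap0.0642 F [-0.6  0.1  2.6]
over (1, 0) t26.3 pos [ 0.6628 -0.0413  0.2494] gap0.0642 F [ 0.6 -0.8 -1.9]
down t27.7 pos [ 0.663  -0.043   0.1201] gap0.0639 F [-0.1  0.8 -1. ]
placed (1, 0) t29.1 pos [ 0.6628 -0.0429  0.2675] gap0.0878 F [ 0.5  0.6 -0.2]
bed (0, -1) [-0.3  0.5] size/ang [65.1 43.8 -6.5]
bed (1, 0) [ 1.1 -0.4] size/ang [63.  46.2 -2.8]
bed (1, -1) [ 1.  -0.6] size/ang [64.  43.6 -8.6]
take [ 0.504  0.326  0.781 64.456 42.566] of 3
grasp t32.3 pos [0.5048 0.326  0.0247] gap0.0636 F [-0.9  0.3  2.3]
over (0, 0) t35.0 pos [ 0.5636 -0.0314  0.249 ] gap0.0642 F [ 1.   0.5 -1.8]
down t36.4 pos [ 0.5635 -0.0325  0.1201] gap0.0640 F [ 0.2 -0.5 -1.2]
placed (0, 0) t37.8 pos [ 0.5633 -0.0325  0.2674] gap0.0875 F [ 0.5  0.5 -1. ]
bed (0, 0) [ 3.7 -0.7] size/ang [ 62.6  46.4 -11.6]
bed (1, 1) [ 2.2 -2.8] size/ang [65.3 50.2 -2. ]
bed (0, -1) [0.2 1. ] size/ang [65.7 45.2 -5.3]
bed (1, 0) [ 0.3 -1.5] size/ang [62.4 45.5 -9. ]
bed (1, -1) [ 0.6 -1.8] size/ang [64.3 46.8 -9.2]
take [ 0.446  0.226 -0.634 63.572 45.685] of 2
grasp t40.6 pos [0.4461 0.226  0.0246] gap0.0637 F [ 0.1 -0.3  2.8]
over (0, 1) t42.8 pos [0.5718 0.0524 0.2493] gap0.0639 F [-0.4  1.  -1.7]
down t44.2 pos [0.5723 0.0511 0.1201] gap0.0639 F [-0.   0.5 -1.9]
placed (0, 1) t45.7 pos [0.572  0.051  0.2674] gap0.0875 F [-0.3  0.  -0.4]
bed (0, 1) [-9.6 -4.3] size/ang [ 34.9  22.3 -11. ]
bed (0, 1) [ 4.8 -2.7] size/ang [58.2 40.  -8.1]
bed (0, 0) [ 3.3 -0.9] size/ang [60.2 45.6 -7.2]
bed (1, 1) [ 5.4 -3.2] size/ang [59.7 46.  -7. ]
bed (0, -1) [-0.2  1. ] size/ang [63.  45.6 -6.1]
bed (1, 0) [0.7 0.8] size/ang [62.5 45.6 -7.6]
bed (1, -1) [ 0.8 -1.8] size/ang [63.9 43.3 -8.1]
[ 0.395  0.36  -1.292 65.011 44.572]
bed (1, 1) [2.6 4.2] size/ang [65.8 30.7 -7. ]
bed (1, -1) [ 0.  11.2] size/ang [64.1 21.7 -9.1]
bed (0, 1) [-0.6  3.7] size/ang [66.8 36.4 -1.4]
```

Run:
```python
from h import *
x,y,z=arc(.7)
at(x-.05,y-.02,.38,TH); print(state()["joint_pos"].round(2))
im=get_image("top");cv2.imwrite("pics/top4.png",im["frame"]);check_pocket(im)
sc=get_image("scene"); check_pocket(sc)
print([np.round(s,3) for s in spares(im)])
cv2.imwrite("pics/m4.png",cv2.resize(np.hstack([sc["frame"][90:340,150:400],im["frame"][60:310,180:430]]),None,fx=1.6,fy=1.6,interpolation=cv2.INTER_CUBIC))
```

```text
[-0.54 -0.01  1.09  0.    2.07  1.13]
bed (1, 1) [ 1.5 -2.5] size/ang [65.5 43.6 -5.4]
bed (1, 0) [-0.9  0.2] size/ang [66.6 42.7 -7.4]
bed (1, -1) [-1.1 -0.3] size/ang [65.3 44.3 -7.9]
bed (0, 1) [-0.6 -0.2] size/ang [65.3 43.9 -6.1]
bed (0, 0) [-0.6  0.1] size/ang [65.8 43.8 -5.1]
bed (0, -1) [-0.8  2. ] size/ang [64.3 42.9 -7.1]
bed (0, 1) [ 3.4 -0.5] size/ang [60. 48. -3.]
bed (0, 0) [ 3.2 -2.6] size/ang [59.8 45.7 -2.1]
bed (1, 1) [ 2. -2.] size/ang [65.8 46.6 -6. ]
bed (0, -1) [0.7 1.3] size/ang [ 64.   44.4 -10.1]
bed (1, 0) [1.1 0.8] size/ang [61.5 47.3 -7.3]
bed (1, -1) [ 0.4 -0.6] size/ang [64.3 42.8 -8.6]
[array([ 0.395,  0.36 , -1.295, 65.103, 44.935])]
```

View pics/m4.png

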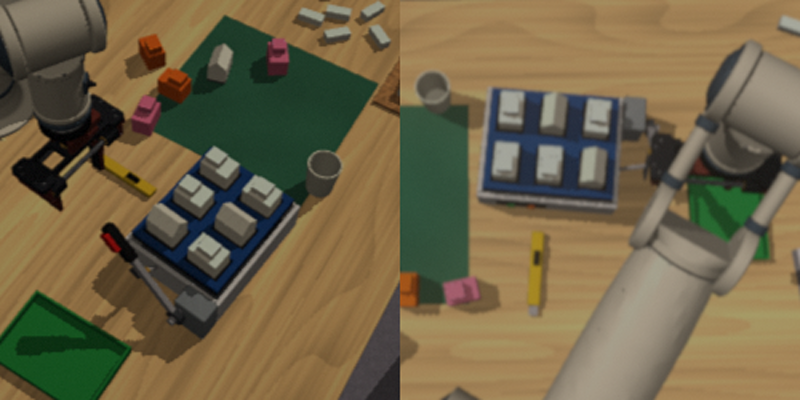

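All six pockets hold upright blocks (top-camera offsets ≤3 mm). In the left half the lever is up with its red button out at (112,243). One spare remains on the mat. Now I lower the lever.

Run:
```python
from h import *
x,y,z=arc(.7)
at(x,y,z+.08,TH); at(x,y,z,v=.12); close(); print("closed",*st())
for f in np.arange(.6,-.01,-.1):
    at(*arc(f),v=.08); print(round(f,2),*st())
    if not .02<state()["finger_gap"]<.028: print("GRIP?");break
else:
    at(*arc(-.025),v=.04);hold(.2);print(st())
    gripper_open();hold(.3)
    x,y,z=arc(0); at(x,y,.25,v=.2); print(st())
    at(.40,-.1,.35,TH); 
    for n in("top","scene"):
        im=get_image(n);cv2.imwrite(f"pics/{n}5.png",im["frame"]);np.savez(f"{n}5.npz",**im)
        w=cloud(im);H=hsv(im);zz=w[...,2]
        m=((H[...,0]<8)|(H[...,0]>172))&(H[...,1]>150)&(abs(w[...,0]-.46)<.06)&(abs(w[...,1]+.23)<.04)&(zz>.07)&(zz<.16)
        p=w[m];print(n,m.sum(),np.round(np.median(p,0),3),"proud",np.percentile((p[:,:2]-G0)@EY,[2,50,98])*1000)
        if n=="top":print([np.round(s,3) for s in spares(im)])
```

```text
closed t49.8 pos [ 0.5234 -0.2264  0.2017] gap0.0232 F [-0.7  4.5 -0.2]
0.6 t50.2 pos [ 0.509  -0.2249  0.1884] gap0.0226 F [0.2 5.2 1. ]
0.5 t50.6 pos [ 0.4956 -0.2236  0.1732] gap0.0229 F [-1.1  5.   1. ]
0.4 t51.0 pos [ 0.4839 -0.2223  0.1567] gap0.0228 F [-2.4  5.4  0.5]
0.3 t51.4 pos [ 0.4739 -0.2213  0.139 ] gap0.0227 F [-1.9  6.1 -0.3]
0.2 t51.8 pos [ 0.4658 -0.2205  0.1204] gap0.0231 F [-0.8  5.7 -3.1]
0.1 t52.2 pos [ 0.4597 -0.2198  0.1014] gap0.0230 F [-0.2  4.6 -3.4]
0.0 t52.6 pos [ 0.4557 -0.2194  0.0825] gap0.0228 F [ 0.4  5.4 -1.7]
('t53.1', 'pos', array([ 0.4558, -0.2195,  0.0819]), 'gap0.0230', 'F', array([-5.5,  9.9, 18.3]))
('t55.4', 'pos', array([ 0.4554, -0.2198,  0.2376]), 'gap0.0876', 'F', array([-0.4, -0.4, -0.6]))
  return _methods._mean(a, axis=axis, dtype=dtype,
  ret = um.true_divide(
Traceback (most recent call last):
IndexError: index -1 is out of bounds for axis 0 with size 0
```

Run:
```python
from h import *
at(.395,.36,.2,-1.292+np.pi/2)
for n in("top","scene"):
    im=get_image(n);cv2.imwrite(f"pics/{n}6.png",im["frame"]);np.savez(f"{n}6.npz",**im)
    w=cloud(im);H=hsv(im);zz=w[...,2]
    m=((H[...,0]<8)|(H[...,0]>172))&(H[...,1]>150)&(abs(w[...,0]-.46)<.06)&(abs(w[...,1]+.23)<.04)&(zz>.07)&(zz<.16)
    p=w[m];print(n,m.sum(),np.round(np.median(p,0),3),"proud",np.round((p[:,:2]-G0)@EY*1000)[[0,-1]] if m.sum() else "")
    ok=np.isfinite(w).all(-1)
    for b in blobs((abs(H[...,0]-62)<10)&(H[...,1]>170)&ok,300): print("tray",np.round(rect(w[b][:,:2]),3),np.percentile(zz[b],[5,50,95]).round(3))
    b=(H[...,1]<70)&(H[...,2]>100)&(zz>.1)&(zz<.15)&(abs(w[...,0]-C[0])<.15)&(abs(w[...,1]-C[1])<.17)
    for q in blobs(b,60):
        r=rect(w[q][:,:2]);k=min(POCK,key=lambda k:np.hypot(*(POCK[k]-r[:2])));print(n,"bed",k,np.round((np.array(r[:2])-POCK[k])*1000,1),np.round(r[2:],1),"top z",np.percentile(zz[q],98).round(3))
```

```text
top 39 [ 0.452 -0.231  0.105] proud [ -8. -11.]
top bed (1, 1) [ 1.4 -2.6] [66.2 44.1 -4.4] top z 0.134
top bed (1, 0) [ 2.6 -6.4] [65.8 42.9 -5.9] top z 0.134
top bed (1, -1) [-1.   0.2] [64.4 44.  -8.7] top z 0.134
top bed (0, 1) [-1.  -0.2] [65.8 43.8 -6.1] top z 0.133
top bed (0, 0) [-1.4  0.1] [65.8 43.8 -5.2] top z 0.134
top bed (0, -1) [-0.8  2. ] [64.4 42.9 -7.2] top z 0.135
scene 72 [ 0.461 -0.232  0.101] proud [ -9. -17.]
tray [  0.499  -0.397 219.373 149.62    0.345] [-0.     0.005  0.02 ]
scene bed (0, 1) [ 3.9 -2.9] [57.8 48.2 -4.1] top z 0.134
scene bed (0, 0) [ 3.  -2.2] [58.4 47.  -2.9] top z 0.133
scene bed (1, 1) [ 3.1 -1.8] [64.  45.5 -5.4] top z 0.133
scene bed (0, -1) [-0.9  2.4] [66.9 43.5 -8.7] top z 0.134
scene bed (1, 0) [ 4.3 -6.7] [63.5 43.5 -7.3] top z 0.134
scene bed (1, -1) [ 0.1 -1.5] [64.9 44.5 -7.1] top z 0.133
```

Lever is down and the button reads as at the start (0.452,-0.231,0.105). All blocks stand with top z 0.133-0.135. The rear-middle block has shifted about 7 mm within its pocket, below 10.5 (likely the announced knock). Tray centre is (0.499,-0.397), 219x150 mm. Now the leftover.

Run:
```python
from h import *
pick(.395,.360,-1.292)
x,y=.499,-.397
at(x,y,.26,np.pi/2); held(); at(x,y,.005+ZG+.003,v=.15); hold(.1); print(st())
gripper_open(); at(x,y,.2,v=.2); at(.35,-.4,.3,np.pi/2)
im=get_image("top");sc=get_image("scene");np.savez("top7.npz",**im)
for n,i in(("top",im),("scene",sc)):
    w=cloud(i);H=hsv(i);zz=w[...,2]
    for q in blobs((H[...,1]<70)&(H[...,2]>90)&(zz>.04)&(zz<.15)&(w[...,0]>.3)&(w[...,0]<.75)&(w[...,1]<.45)&(w[...,1]>-.48),60):
        r=rect(w[q][:,:2])
        if r[2]<80: print(n,np.round(r,3),"top z",np.percentile(zz[q],98).round(3),{k:np.round(np.hypot(*(POCK[k]-r[:2]))*1000,1) for k in POCK if np.hypot(*(POCK[k]-r[:2]))<.03})
    m=((H[...,0]<8)|(H[...,0]>172))&(H[...,1]>150)&(abs(w[...,0]-.46)<.06)&(abs(w[...,1]+.23)<.04)&(zz>.07)
    print("red",np.round(np.median(w[m],0),3) if m.sum() else None)
print(st())
cv2.imwrite("pics/m7.png",cv2.resize(np.hstack([sc["frame"][90:360,120:380],im["frame"][60:330,170:430]]),None,fx=1.5,fy=1.5,interpolation=cv2.INTER_CUBIC))
```

```text
grasp t60.2 pos [0.3952 0.3602 0.0246] gap0.0639 F [0.2 0.  2.3]
('t65.7', 'pos', array([ 0.4995, -0.3974,  0.0322]), 'gap0.0641', 'F', array([ 0.2, -0.1, -1.6]))
top [  0.726   0.196  65.264  46.426 -88.969] top z 0.089 {}
top [ 5.7900e-01  5.2000e-02  7.8792e+01  4.9415e+01 -6.9150e+00] top z 0.134 {(0, 1): np.float64(6.5)}
top [ 5.6800e-01 -3.4000e-02  7.7622e+01  4.8841e+01 -5.9050e+00] top z 0.134 {(0, 0): np.float64(5.1)}
top [ 0.561 -0.115 79.761 43.747 -6.98 ] top z 0.135 {(0, -1): np.float64(6.0)}
top [ 0.498 -0.396 64.479 45.792 -0.494] top z 0.076 {}
red [ 0.453 -0.23   0.106]
scene [ 6.6700e-01 -4.1000e-02  6.7258e+01  6.3411e+01  8.8391e+01] top z 0.134 {(1, 0): np.float64(4.3)}
scene [ 0.652 -0.118 71.007 65.388 -4.497] top z 0.133 {(1, -1): np.float64(8.7)}
scene [ 0.601 -0.233 73.006 10.503 -6.094] top z 0.086 {}
scene [ 0.5   -0.397 64.756 44.726 -0.335] top z 0.074 {}
red [ 0.459 -0.233  0.103]
('t68.1', 'pos', array([ 0.3508, -0.3996,  0.2864]), 'gap0.0878', 'F', array([-0.2,  0. , -1. ]))
```

View pics/m7.png

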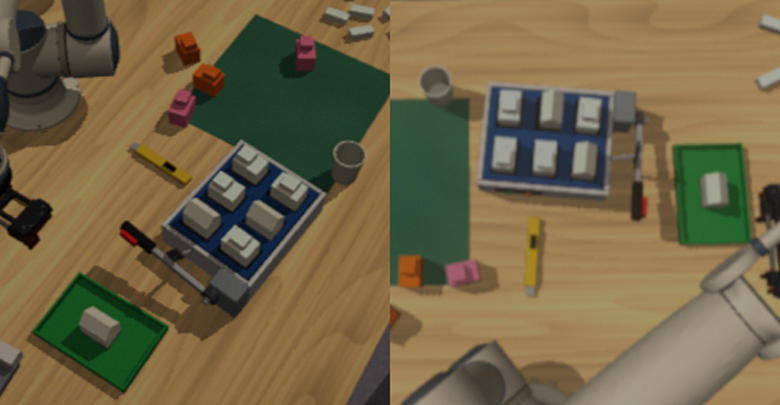

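The picture shows six full pockets, lever down with its button out (left half (130,236)), the leftover in the tray (100,326), and cup and knife in place. A last numeric bed check, with the mask above the ribs, then I hand in.

Run:
```python
from h import *
im=get_image("top");w=cloud(im);H=hsv(im);zz=w[...,2];d=[]
for q in blobs((H[...,1]<70)&(H[...,2]>100)&(zz>.1)&(zz<.15)&(abs(w[...,0]-C[0])<.15)&(abs(w[...,1]-C[1])<.17),60):
    r=rect(w[q][:,:2]);k=min(POCK,key=lambda k:np.hypot(*(POCK[k]-r[:2])));d.append(np.hypot(*(POCK[k]-r[:2])));print(k,round(d[-1]*1000,1),np.round(r[2:],1),np.percentile(zz[q],98).round(3))
print(st())
if len(d)==6 and max(d)<.0088: job_done();print("handed in")
```

```text
(1, 1) 3.0 [65.5 44.3 -4.9] 0.134
(1, 0) 6.7 [65.5 43.  -4.9] 0.135
(1, -1) 0.4 [65.8 44.  -8. ] 0.134
(0, 1) 0.6 [64.7 44.  -6.5] 0.134
(0, 0) 0.9 [64.4 43.7 -5.2] 0.133
(0, -1) 2.0 [66.1 43.  -7.1] 0.135
('t68.1', 'pos', array([ 0.3509, -0.3996,  0.2865]), 'gap0.0879', 'F', array([-0.4, -0.5, -0.4]))
the job is handed in; nothing more can be done
handed in
```

The job is handed in at about 68 s of the 210 s allowed; the hand-in reports no verdict. I raised the lever until it latched, stood four spares in the empty pockets, lowered the lever until it latched, and put the fifth spare in the tray.

**Last checks**
- **Bed:** all six blocks stand upright (tops at 0.133–0.135 m) and lie 0.4–6.7 mm from their pocket centres. The limit is 10.5 mm.
- **Lever:** it is down, and the red button is within about 2 mm of where it was at the start.
- **Tray:** the leftover lies within about 1 mm of the tray centre.
- **Rest of the scene:** the cup, the knife and the pink and orange blocks looked undisturbed in the last picture. I did not measure the cup or knife against their starting positions.

**Checks that disagreed**
- **Rear-middle block:** after the lever went down it sat about 7 mm off, where it had been within 1 mm. It is still flat in its pocket, so I left it.
- **Earlier bed reading:** one check gave up to 8.7 mm because the colour mask picked up other white surfaces as well as the blocks. Repeating it with a higher mask gave the figures above.

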